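# Weigh a jar on the notched beam scale

### The job

Weigh the spice jar: set it down gently, upright, on the round pan of the beam scale, then slide the scale's poise along the notched beam until the beam floats free with its pointer at the long mark of the index plate, inside the two short marks. Move the poise only with light pushes of the fingers against its upright stem (the scale must never feel 15 N or more from the fingers, so do not pinch or press it), and leave the cup and the timer where they stand.

Things in the scene. Friction and masses are not known exactly. Their poses are not given: they have to be found in the camera images.
- scale: Beam scale fixed to the table: grey base 100 x 400 x 19 mm, steel column. Origin on the table under the pivot; the pivot axis (along scale x) is 105 mm up. Scale y runs along the level beam from the pivot to poise and pointer, x across the beam away from the robot, z up. A white index plate (34 x 75 mm, top 143 mm up) stands behind the pointer at y = 236 mm, with two steel stop pins.
- index_mark (a point): Fixed point on the scale, 105 mm above the table and 244 mm along y from the pivot, in front of the long middle mark of the white index plate: here the pointer's tip stands when the beam is level.
- pointer_tip (a point): Tip of the thin black pointer at the poise end of the beam, 244 mm from the pivot; it rises and falls with the beam. It is centred when it stands level with the index mark, its tip between the two short marks, which lie 4.5 to 6 mm above and below it (4.6 mm off is the limit).
- beam (a joint): Tilt of the beam, rad: 0 = level = pointer centred; positive = poise end up, pan down (slide the poise outwards); negative = poise end down (slide it inwards). Stops at +-0.065. Damped: settles in about 1 s once nothing touches the scale. One notch of the poise changes it by 0.025 to 0.028 rad between the stops, so one, sometimes two notches bring it within the allowed +-0.019.
- poise (a joint): Place of the poise along the beam, m: 0 at the inner end, growing outwards (scale y) to 0.160; hard stops at both ends. A spring pawl holds it in notches 8 mm apart (0, 0.008, ...): a push of 2 to 5 N takes it out of a notch; past the half-way crest (4 mm) it drops into the next. At 0 the empty scale about balances; with the jar it balances between 0.05 and 0.15, by the jar's mass.
- poise_stem (a point): Middle of the upright round steel stem on the poise (poise: dark steel saddle 30 mm across, 26 mm along the beam). Stem diameter 14 mm, 52 mm tall; this point is 26 mm below its top and 26 mm above the saddle, 52 mm above the beam's axis, 157 mm above the table at level beam, up to 13 mm more or less at the stops. Open fingers fit down on both sides of it and can push it either way.
- pan_top (a point): Centre of the upper face of the round steel weighing pan (diameter 90 mm, rim 6 mm high round its edge), 90 mm from the pivot on the side away from the poise (scale -y). At level beam this face is 75 mm above the table; it is rigid with the beam: it rises, falls (up to 6 mm) and tilts (up to 0.065 rad) with it, and the jar's load pulls it down to its lower stop until the poise balances it.
- jar_mid (a point): Centre of the spice jar, half-way up: a round upright jar, 47 mm in diameter (cap 46 mm) and 98 mm tall, the cap the top 21 mm; it stands on the table, the only jar there. Mass between 0.13 and 0.29 kg, not known beforehand. Its z axis points up through the cap.
- cup: Bystander: small open steel sauce cup, 65 mm wide, 37 mm high; origin at the centre of its underside. To be left alone.
- timer: Bystander: round kitchen timer, 66 mm wide, 53 mm high; origin at the centre of its underside. To be left alone.
Not all that is in view belongs to the job. What is shaped like the part that bears jar_mid but brown or turquoise is not meant.

How it is judged:
By the outcome, as a careful person would: the job done as asked, in the order asked, and still so for the second after the job is handed in, with the robot touching nothing.
It also fails if it takes over 64 s, if anything falls off the work surface, if the arm or the gripper's body presses on something with over 40 N, if the wrist force passes 120 N, or if a joint passes its speed limit or range.

### The arm

A 6-joint arm with a two-finger parallel gripper is mounted at the origin on a cart in front of the work surface, level with it; the furniture and walls round the work are solid. World frame = base frame: x ahead of the robot, y to its left, z up, the work surface at z = 0. Lengths are in mm, angles in rad, forces in N, time in s.
With the tool pointing down it reaches from about 250 to 775 mm from the base axis. Payload 4 kg.
Tool frame: the origin (TCP) lies at the very end of the fingers, on their centre line; the grasp point (between the pads) lies 19 mm behind it (robot.grip_point_offset is the distance from the TCP to the grasp point, in mm); z points along the fingers, y is the direction in which the jaws open and shut (so a half turn about z gives the same grasp; the last joint's range is limited). The gripper opens to 94 mm and grips with 3 to 60 N. Pads are 16 mm wide; open, the fingers measure 119 mm over their backs; the gripper's body (75 mm by 177 mm) begins 78 mm behind the grasp point.
Start: joints at [-1.252, 0.087, 1.371, -0, 1.684, -0.103], TCP at [225.172, -501.815, 205.506] pointing down, gripper open.
Joint ranges: [-3.1, 3.1], [-0.76, 2.03], [0.27, 2.55], [-1.08, 4.22], [0.17, 2.65], [-2.57, 2.57]. Speed limits (rad/s): [2.79, 2.79, 3.14, 3.14, 3.14, 3.14].

### API

Orientations are given as a unit quaternion [w, x, y, z].
In Python, from bench import robot gives the robot as it stands. The module is installed in compiled form; this text tells all that it offers.
- The arm moves only by the tool send_rows, never from a script. Its arguments are lists of equal length, an entry for each row: "dp": the shift along the tool's x, y, z in mm, a list of three; "dr": the turn, a rotation vector about the tool's x, y, z in degrees, a list of three; "claw": the opening, from 0 (shut) to 1 (fully open). A call has 1 to 8 rows; each row is the pose to reach, as a shift and turn from the pose commanded when the call began, along the tool's axes at that moment; what a row does not reach only later rows make up. A row lasts 1/8 s, in which the tool goes at most 62.5 mm and 10.7 degrees, less where a joint would pass 70% of its speed; a pose out of reach is approached as far as the arm can. A call with a gripper value outside its range is refused whole. The fingers move at their own pace and stop on an object; "grip_force" is the grip in N (left out, the last holds). Time passes only in rows, so rows that repeat a pose let the fingers close. It gives the time, the measured TCP pose, the force and the opening at its end, in the units of the state.
- robot.observe(): the state, without advancing time (a new reading comes with each control period).
- robot.read_camera(name): name is "scene" or "top"; returns a dict with "image" (384x512x3 uint8, blue, green, red), "z_map" (384x512 float32, mm along the optical axis (not along the pixel's ray), 0 where there is no reading), "fov_y" (degrees; the focal length in pixels is half the picture's height over the tangent of half this angle, whatever the lens; pixels are square), "cx", "cy" (the principal point, pixels), "dist_coeffs" ([k1, k2, p1, p2, k3] as OpenCV has them; the pictures are not rectified), "eye" and "orientation" of the camera in the world. Camera axes: x right, y down, z forward; pixel columns grow to the right and rows downward; lengths in mm; the calibration is good to about 2 mm. A picture is of the moment at which its call begins.
- robot.finish_job(): hands the job in, once; it reports no verdict.
The state is a dict: "time": time; "joint_pos": joint angles; "qvel": joint speeds; "effort": joint torques, N m; "tool_pos": TCP position; "tool_rot": TCP orientation; "ft_force": force on the tool from outside, world axes, zero at the start; "ft_torque": the same for the moment, N m; "width": finger opening in mm.
Only numpy, scipy, OpenCV 4.12 (cv2) and the standard library are available. Lean on these libraries where they do the work, as an engineer would, in place of code of your own. Each camera call takes 0.05 s, during which the arm holds its last target. There are 200 camera calls.

## Working session

There is one attempt and no reset: what is moved stays moved. The work goes in short steps, Python scripts to look and compute and a tool call to move; the robot and the scene stay as the last step left them, time stands still between calls to the robot, and variables do not carry over. Pictures are saved under pics/ and viewed, about 8 in all and at most 12, crops included, and the job is handed in when it is done.

Besides the shell and the picture viewer there is one more tool, called after "Call:" as name(argument=value, ...) on one line, values as JSON. send_rows: Moves the arm, as the interface text tells. Its arguments: {"type":"object","properties":{"dp":{"type":"array","items":{"type":"array","items":{"type":"number"}}},"dr":{"type":"array","items":{"type":"array","items":{"type":"number"}}},"claw":{"type":"array","items":{"type":"number"}},"grip_force":{"type":"number"}},"required":["dp","dr","claw"]}

```bash
mkdir -p pics
cat > h.py <<'E'
import numpy as np, cv2
from bench import robot
from scipy.spatial.transform import Rotation as R
def rot(q): return R.from_quat([q[1],q[2],q[3],q[0]]).as_matrix()
def cam(n): return robot.read_camera(n)
def K(c):
    f=c["image"].shape[0]/2/np.tan(np.radians(c["fov_y"])/2)
    return np.array([[f,0,c["cx"]],[0,f,c["cy"]],[0,0,1.]])
def rays(c,uv):
    uv=np.asarray(uv,float).reshape(-1,1,2)
    n=cv2.undistortPoints(uv,K(c),np.array(c["dist_coeffs"],float)).reshape(-1,2)
    return np.c_[n,np.ones(len(n))]@rot(c["orientation"]).T   # scaled to z-depth 1
def onplane(c,uv,z):
    d=rays(c,uv);e=np.array(c["eye"]);return e+d*((z-e[2])/d[:,2])[:,None]
def depth(c,uv):
    uv=np.asarray(uv).reshape(-1,2);z=np.array([c["z_map"][int(v),int(u)] for u,v in uv])
    return np.array(c["eye"])+rays(c,uv)*z[:,None]
def cloud(c):
    h,w=c["z_map"].shape;u,v=np.meshgrid(np.arange(w),np.arange(h))
    P=np.array(c["eye"])+rays(c,np.c_[u.ravel(),v.ravel()])*c["z_map"].ravel()[:,None]
    P[c["z_map"].ravel()==0]=np.nan
    return P.reshape(h,w,3)
def proj(c,P):
    Rm=rot(c["orientation"]).T;t=-Rm@np.array(c["eye"])
    return cv2.projectPoints(np.asarray(P,float).reshape(-1,3),cv2.Rodrigues(Rm)[0],t,K(c),np.array(c["dist_coeffs"],float))[0].reshape(-1,2)
E
python3 - <<'E'
from h import *
a=cam("scene");b=cam("top")
cv2.imwrite("pics/a.png",cv2.resize(a["image"],(800,600)));cv2.imwrite("pics/b.png",cv2.resize(b["image"],(800,600)))
for c in(a,b):print(c["eye"],c["orientation"],c["fov_y"],c["cx"],c["cy"],c["dist_coeffs"])
print(robot.observe())
E
```

```text
[-106.34606049  663.2947511   730.45341283] [ 0.16543254 -0.32333807  0.81857762 -0.44498903] 48.55044566979837 246.80088972414137 190.0563226801929 [0.03090821 0.         0.         0.         0.        ]
[ 292.33078026  -14.300912   1185.31224286] [-0.07616994  0.70591764 -0.70185151  0.05729654] 43.789951569662264 262.1252811028749 198.5963975734514 [-0.17801631  0.          0.          0.          0.        ]
{'time': 0.1, 'joint_pos': array([-1.25213231e+00,  8.78637425e-02,  1.37207944e+00, -3.12002199e-05,
        1.68359526e+00, -1.03117198e-01]), 'qvel': array([ 0.00212693, -0.00035188, -0.00334595,  0.00044633,  0.00032701,
        0.00100402]), 'effort': array([ 2.16081207e-03, -3.41255236e+01, -3.03300440e+01,  7.19476235e-02,
        3.03927180e-02, -9.63743764e-05]), 'tool_pos': array([ 224.98580518, -501.34270405,  204.44271705]), 'tool_rot': array([-9.65583440e-04,  9.77844772e-01,  2.09329058e-01, -1.20062148e-04]), 'ft_force': array([-0.18608198, -1.33433614,  0.46114492]), 'ft_torque': array([-0.03903104, -0.05896059, -0.0174138 ]), 'width': 93.82381432303019}
```

View pics/a.png

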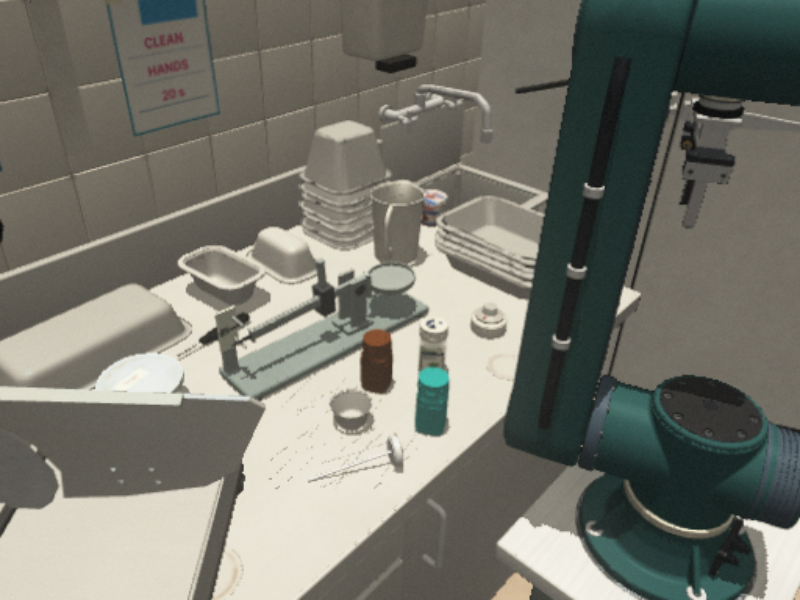

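View pics/b.png

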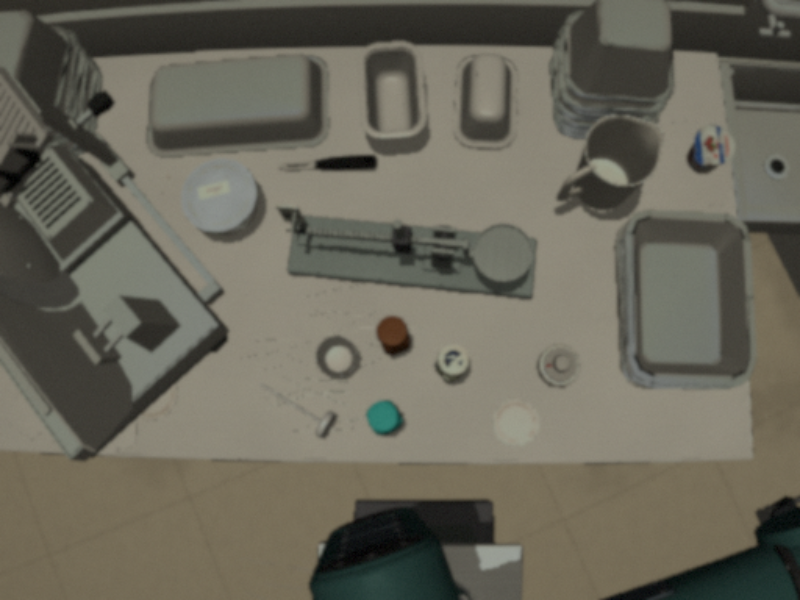

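The scene view shows three jars: brown at (376,362), turquoise at (432,400) and white-capped at (433,345). In the top view they are at (393,333), (383,417) and (453,362). The timer is at (558,364), the cup at (337,356), the pan at (502,255) and the stem at (402,237), all in the top view. The description rules out brown and turquoise, so I choose the white-capped jar. Next I measure it and check it in a crop.

Run:
```python
from h import *
a=cam("scene");b=cam("top")
s=.64
C={n:cloud(c) for n,c in(("a",a),("b",b))}
def near(P,x,y,r): return np.hypot(P[...,0]-x,P[...,1]-y)<r
P=C["b"].reshape(-1,3)
def blob(name,uv,z,r,lo,hi):
    g=onplane(b,[np.array(uv)*s],z)[0]
    for k in"ba":
        Q=C[k].reshape(-1,3);m=near(Q,g[0],g[1],r)&(Q[:,2]>lo)&(Q[:,2]<hi);q=Q[m]
        if len(q)>3:
            (cx,cy),rad=cv2.minEnclosingCircle(q[:,:2].astype(np.float32))
            print(name,k,"guess",g.round(),"n",len(q),"med",np.median(q,0).round(1),"zmax",q[:,2].max().round(1),"circ",round(cx,1),round(cy,1),round(rad,1))
        else: print(name,k,g.round(),len(q))
blob("jar",(453,362),98,40,85,110)
blob("brown",(393,333),98,40,85,110)
blob("turq",(383,417),98,40,85,110)
blob("pan",(502,255),75,60,60,95)
blob("stem",(402,237),160,25,140,200)
blob("cup",(337,356),37,45,20,60)
blob("timer",(558,364),40,45,10,70)
blob("mug",(610,160),60,90,30,200)
blob("tray",(685,300),60,140,15,200)
blob("plate",(295,222),143,40,120,150)
# base
m=(P[:,2]>13)&(P[:,2]<25)&near(P,*onplane(b,[np.array((412,255))*s],19)[0][:2],230)
img=m.reshape(384,512).astype(np.uint8);n,l,st,ce=cv2.connectedComponentsWithStats(img)
i=1+st[1:,4].argmax();q=P[(l==i).ravel()]
print("base",cv2.minAreaRect(q[:,:2].astype(np.float32)),np.median(q[:,2]))
u=np.hstack([cv2.resize(a["image"][185:285,180:340],(400,250),interpolation=2),cv2.resize(b["image"][120:280,170:370][:125],(400,250),interpolation=2)])
cv2.imwrite("pics/c.png",u)
```

```text
jar b guess [423. -49.  98.] n 324 med [427.1 -48.7  98.9] zmax 104.2 circ 428.1 -49.3 23.4
jar a guess [423. -49.  98.] n 210 med [423.2 -41.8  96.7] zmax 100.5 circ 426.2 -47.8 24.7
brown b guess [466.  40.  98.] n 316 med [469.1  41.1  99. ] zmax 105.2 circ 470.6 41.6 23.4
brown a guess [466.  40.  98.] n 228 med [464.9  49.2  96.7] zmax 100.8 circ 468.7 44.6 24.7
turq b guess [343.  53.  98.] n 329 med [344.4  53.3  98.7] zmax 105.2 circ 344.0 53.9 23.6
turq a guess [343.  53.  98.] n 271 med [340.3  61.1  96.8] zmax 100.2 circ 341.9 55.4 25.3
pan b guess [ 592. -125.   75.] n 1173 med [ 594.7 -124.1   82.5] zmax 94.5 circ 596.1 -118.0 52.1
pan a guess [ 592. -125.   75.] n 537 med [ 591.  -124.    80.3] zmax 92.1 circ 595.3 -118.5 52.9
stem b guess [595.  26. 160.] n 61 med [606.1  30.3 176.7] zmax 183.5 circ 609.5 30.8 8.0
stem a guess [595.  26. 160.] n 76 med [605.5  35.8 162.3] zmax 178.6 circ 607.2 34.3 8.3
cup b guess [439. 130.  37.] n 189 med [449.9 141.5  30.6] zmax 40.3 circ 440.3 131.5 33.0
cup a guess [439. 130.  37.] n 268 med [448.2 124.7  28.9] zmax 38.0 circ 440.
[... 223 characters left out ...]
s [ 757. -306.   60.] n 3203 med [ 782.7 -307.3  117.5] zmax 199.2 circ 759.8 -302.9 89.8
mug a guess [ 757. -306.   60.] n 1998 med [ 757.9 -288.7  116.7] zmax 199.3 circ 760.1 -302.3 89.5
tray b guess [ 525. -414.   60.] n 8876 med [ 528.1 -415.3   71.1] zmax 120.7 circ 525.2 -413.8 139.9
tray a guess [ 525. -414.   60.] n 2866 med [ 551.7 -403.2   78.2] zmax 117.9 circ 529.3 -407.0 138.5
plate b guess [623. 184. 143.] n 93 med [645.7 193.  131.4] zmax 145.5 circ 634.6 199.1 21.0
plate a guess [623. 184. 143.] n 117 med [646.4 195.9 130.2] zmax 143.5 circ 633.3 199.9 21.5
base ((605.8056640625, 16.336151123046875), (400.595458984375, 99.35104370117188), 84.7251968383789) 19.897537532672914
```

View pics/c.png

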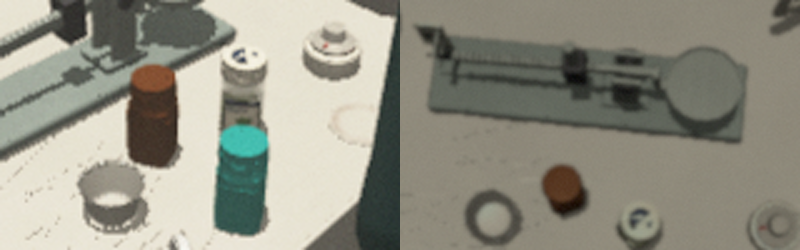

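The crop confirms the white-capped jar, which has a printed cap and a labelled body. Now I refine the pan centre and the scale frame and plan the first move.

```bash
cat >> h.py <<'E'
SY=np.array([.092,.996,0]);SY/=np.linalg.norm(SY);SX=np.array([SY[1],-SY[0],0])
def plan(pos,jaw=None):
    o=robot.observe();Rm=rot(o["tool_rot"])
    dp=Rm.T@(np.array(pos,float)-o["tool_pos"])
    if jaw is None: dr=np.zeros(3)
    else:
        y=np.array(jaw,float);z=np.array([0,0,-1.]);T=np.c_[np.cross(y,z),y,z]
        dr=np.degrees(R.from_matrix(Rm.T@T).as_rotvec())
    print("t",round(o["time"],2),"at",o["tool_pos"].round(1),"F",o["ft_force"].round(1),"w",round(o["width"],1),"j6",o["joint_pos"][5].round(2),"dp",dp.round(1),"dr",dr.round(2))
E
python3 - <<'E'
from h import *
from scipy.optimize import least_squares
b=cam("top");a=cam("scene")
for c in(b,a):
    P=cloud(c).reshape(-1,3)
    m=(np.hypot(P[:,0]-594,P[:,1]+124)<62)&(P[:,2]>68)&(P[:,2]<92)
    q=P[m];y=(q-[594,-124,0])@SY
    q=q[y<25]   # without the beam side
    h=cv2.convexHull(q[:,:2].astype(np.float32)).reshape(-1,2);h=h[(h-[594,-124])@SY[:2]<20]
    r=least_squares(lambda p:np.hypot(h[:,0]-p[0],h[:,1]-p[1])-p[2],[594,-124,45],loss="soft_l1")
    print(r.x.round(1),len(q),np.percentile(q[:,2],[10,50,90]).round(1))
plan([427,-48.5,160],SX)
E
```

```text
[ 594.1 -124.2   45.8] 954 [79.2 82.9 87. ]
[ 592.8 -122.3   47.1] 427 [78.1 80.8 85.9]
t 0.3 at [ 225.1 -501.6  205.1] F [ 0.3 -0.2 -0.7] w 94.2 j6 -0.1 dp [ 369.7 -330.7   45.3] dr [-4.000e-02 -2.000e-02 -6.056e+01]
```

Call:
send_rows(dp=[[370,-331,25],[370,-331,25],[370,-331,25],[370,-331,25],[370,-331,25],[370,-331,25],[370,-331,25],[370,-331,25]], dr=[[0,0,-60.5],[0,0,-60.5],[0,0,-60.5],[0,0,-60.5],[0,0,-60.5],[0,0,-60.5],[0,0,-60.5],[0,0,-60.5]], claw=[1,1,1,1,1,1,1,1])

```text
time: 1.3
tool_pos: [427.8, -46.3, 180.7]
tool_rot: [0.001, 0.739, 0.674, 0.0]
ft_force: [0.5, -0.0, -0.3]
width: 94.0
```

Run:
```python
from h import *
plan([427,-48.5,42],SX)
```

```text
t 1.3 at [427.8 -46.3 180.7] F [ 0.5 -0.  -0.3] w 94.0 j6 -0.15 dp [ -2.2  -0.7 138.7] dr [ 0.08  0.02 -0.04]
```

Call:
send_rows(dp=[[-2,-1,60],[-2,-1,100],[-2,-1,125],[-2,-1,142],[-2,-1,142],[-2,-1,142]], dr=[[0,0,0],[0,0,0],[0,0,0],[0,0,0],[0,0,0],[0,0,0]], claw=[1,1,1,1,1,1])

```text
time: 2.05
tool_pos: [426.7, -50.4, 39.3]
tool_rot: [0.001, 0.739, 0.673, 0.0]
ft_force: [0.7, 0.5, 0.3]
width: 94.1
```

Call:
send_rows(dp=[[0,0,0],[0,0,0],[0,0,0],[0,0,0],[0,0,0],[0,0,0],[0,0,0],[0,0,0]], dr=[[0,0,0],[0,0,0],[0,0,0],[0,0,0],[0,0,0],[0,0,0],[0,0,0],[0,0,0]], claw=[0.7,0.5,0.4,0.3,0.3,0.3,0.3,0.3], grip_force=15)

```text
time: 3.05
tool_pos: [426.6, -50.4, 38.8]
tool_rot: [0.001, 0.739, 0.673, 0.0]
ft_force: [2.3, -0.4, 1.3]
width: 53.7
```

Call:
send_rows(dp=[[0,0,0],[0,0,0],[0,0,0],[0,0,0]], dr=[[0,0,0],[0,0,0],[0,0,0],[0,0,0]], claw=[0.3,0.3,0.3,0.3], grip_force=15)

```text
time: 3.55
tool_pos: [426.6, -50.4, 38.8]
tool_rot: [0.001, 0.739, 0.673, 0.0]
ft_force: [3.6, 0.2, 2.6]
width: 53.9
```

Call:
send_rows(dp=[[0,0,-10],[0,0,-30],[0,0,-70],[0,0,-110],[0,0,-130],[0,0,-130]], dr=[[0,0,0],[0,0,0],[0,0,0],[0,0,0],[0,0,0],[0,0,0]], claw=[0.3,0.3,0.3,0.3,0.3,0.3])

```text
time: 4.3
tool_pos: [425.8, -50.2, 169.4]
tool_rot: [0.0, 0.739, 0.673, -0.0]
ft_force: [-0.2, 0.0, -3.0]
width: 53.6
```

Run:
```python
from h import *
plan([593.5,-123.5,165],SX)
b=cam("top");a=cam("scene")
for c in(b,a):
    P=cloud(c).reshape(-1,3);o=robot.observe()["tool_pos"]
    m=(np.hypot(P[:,0]-o[0],P[:,1]-o[1])<70)&(P[:,2]>120)&(P[:,2]<215)
    print(m.sum())
cv2.imwrite("pics/d.png",cv2.resize(a["image"][130:280,200:400],(800,600),interpolation=2))
```

```text
t 4.3 at [425.8 -50.2 169.4] F [-0.2  0.  -3. ] w 53.6 j6 -0.16 dp [-57.4 173.8   4.4] dr [ 0.02  0.02 -0.05]
0
705
```

View pics/d.png

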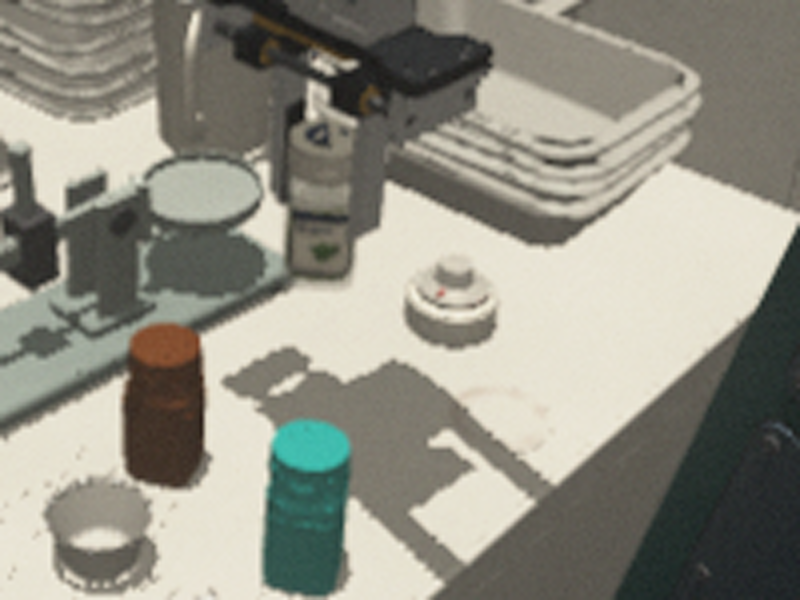

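The jar hangs upright between the fingers, with its bottom at about (320,275) in the crop. Moving it over the pan.

Call:
send_rows(dp=[[-5,15,0],[-15,47,0],[-28,85,0],[-41,125,0],[-52,157,0],[-56,170,5],[-56,174,8],[-56,174,8]], dr=[[0,0,0],[0,0,0],[0,0,0],[0,0,0],[0,0,0],[0,0,0],[0,0,0],[0,0,0]], claw=[0.3,0.3,0.3,0.3,0.3,0.3,0.3,0.3])

```text
time: 5.4
tool_pos: [593.2, -121.6, 159.4]
tool_rot: [-0.001, 0.739, 0.674, -0.001]
ft_force: [0.3, -0.3, -1.8]
width: 53.5
```

Run:
```python
from h import *
plan([593.4,-125,118],SX)
b=cam("top");a=cam("scene")
cv2.imwrite("pics/e.png",np.hstack([cv2.resize(a["image"][110:260,140:290],(400,400),interpolation=2),cv2.resize(b["image"][90:240,250:400],(400,400),interpolation=2)]))
```

```text
t 5.4 at [ 593.2 -121.6  159.4] F [ 0.3 -0.3 -1.8] w 53.5 j6 -0.2 dp [-3.3  0.6 41.4] dr [-0.14 -0.03 -0.04]
```

View pics/e.png

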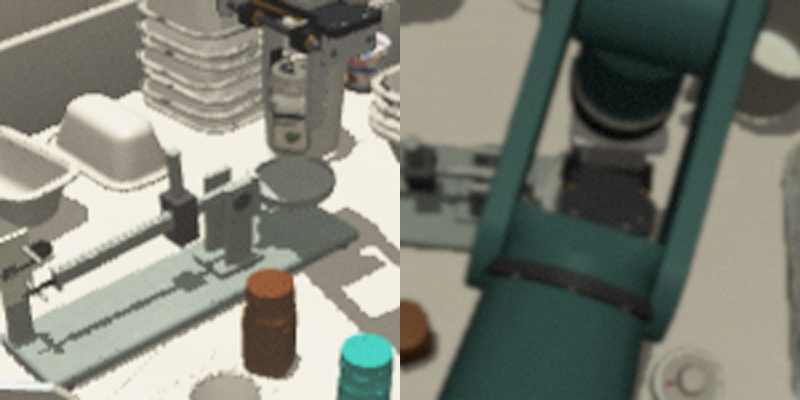

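The jar hangs above the pan, with its bottom at (288,150) and the pan at (295,180) in the crop. Lowering.

Call:
send_rows(dp=[[-2,0,10],[-3,0,22],[-3,0,32],[-3,0,39],[-3,0,42],[-3,0,42]], dr=[[0,0,0],[0,0,0],[0,0,0],[0,0,0],[0,0,0],[0,0,0]], claw=[0.3,0.3,0.3,0.3,0.3,0.3])

```text
time: 6.25
tool_pos: [593.8, -125.2, 118.3]
tool_rot: [-0.0, 0.739, 0.673, -0.0]
ft_force: [-0.4, 0.7, -0.5]
width: 53.3
```

Call:
send_rows(dp=[[0,0,1],[0,0,2],[0,0,3],[0,0,4],[0,0,5],[0,0,6],[0,0,6]], dr=[[0,0,0],[0,0,0],[0,0,0],[0,0,0],[0,0,0],[0,0,0],[0,0,0]], claw=[0.3,0.3,0.3,0.3,0.3,0.3,0.3])

```text
time: 7.12
tool_pos: [593.9, -125.1, 112.5]
tool_rot: [0.0, 0.739, 0.673, 0.0]
ft_force: [0.2, 0.5, -0.3]
width: 53.4
```

Call:
send_rows(dp=[[0,0,1],[0,0,1.5],[0,0,2],[0,0,2.5],[0,0,3],[0,0,3]], dr=[[0,0,0],[0,0,0],[0,0,0],[0,0,0],[0,0,0],[0,0,0]], claw=[0.3,0.3,0.3,0.3,0.3,0.3])

```text
time: 7.88
tool_pos: [593.8, -125.2, 109.5]
tool_rot: [0.0, 0.739, 0.673, 0.0]
ft_force: [0.1, 2.0, 0.3]
width: 53.7
```

Run:
```python
from h import *
plan([593.4,-125,109],SX)
a=cam("scene")
cv2.imwrite("pics/f.png",cv2.resize(a["image"][130:250,130:290],(800,600),interpolation=2))
```

```text
t 7.88 at [ 593.8 -125.2  109.5] F [0.1 2.  0.3] w 53.7 j6 -0.21 dp [ 0.1 -0.5  0.5] dr [ 0.01  0.   -0.06]
```

View pics/f.png

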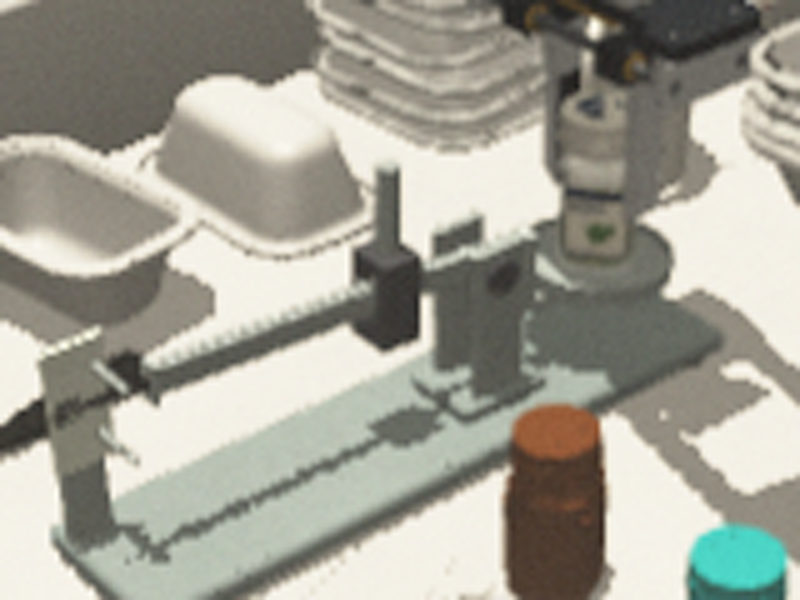

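The jar's bottom at (597,255) sits centred on the pan at (600,260), and the beam end is up at the upper stop pin (125,370). So the pan bears the jar, and I release.

Call:
send_rows(dp=[[0,0,0.5],[0,0,0.5],[0,0,0.5],[0,0,0.5],[0,0,0.5],[0,0,0.5],[0,0,0.5],[0,0,0.5]], dr=[[0,0,0],[0,0,0],[0,0,0],[0,0,0],[0,0,0],[0,0,0],[0,0,0],[0,0,0]], claw=[0.5,0.58,0.62,0.7,0.8,0.9,1,1])

```text
time: 8.93
tool_pos: [593.8, -125.1, 109.0]
tool_rot: [0.0, 0.739, 0.673, -0.0]
ft_force: [0.1, -0.5, 0.1]
width: 94.2
```

Call:
send_rows(dp=[[0,0,0],[0,0,-10],[0,0,-30],[0,0,-60],[0,0,-100],[0,0,-130],[0,0,-130]], dr=[[0,0,0],[0,0,0],[0,0,0],[0,0,0],[0,0,0],[0,0,0],[0,0,0]], claw=[1,1,1,1,1,1,1])

```text
time: 9.8
tool_pos: [595.3, -125.6, 243.3]
tool_rot: [0.003, 0.739, 0.673, 0.002]
ft_force: [0.3, -0.5, -0.5]
width: 93.9
```

Run:
```python
from h import *
a=cam("scene")
P=cloud(a).reshape(-1,3)
# stem
m=(np.hypot(P[:,0]-607,P[:,1]-33)<25)&(P[:,2]>160)&(P[:,2]<215);q=P[m]
print("stem",np.median(q,0).round(1),q.min(0).round(1),q.max(0).round(1))
m=(np.hypot(P[:,0]-593,P[:,1]+124)<35)&(P[:,2]>100)&(P[:,2]<185);q=P[m]
print("jar",np.median(q,0).round(1),q.min(0).round(1),q.max(0).round(1))
plan([605,33,238],SY)
plan([605,33,238],-SY)
```

```text
stem [603.9  28.1 176.6] [599.4  17.2 160.7] [611.9  33.4 186.7]
jar [ 580.7 -111.4  140.5] [ 564.4 -149.9  100.9] [614.7 -94.4 168.9]
t 9.85 at [ 594.4 -125.4  240.5] F [-0.6  0.  -0.6] w 94.1 j6 -0.21 dp [158.7  -4.1   2.3] dr [  0.11   0.18 -90.06]
t 9.85 at [ 594.4 -125.4  240.5] F [-0.6  0.  -0.6] w 94.1 j6 -0.21 dp [158.7  -4.1   2.3] dr [ 0.18 -0.11 89.94]
```

Call:
send_rows(dp=[[20,-2,0],[40,-4,0],[60,-4,0],[80,-5,0],[100,-5,0],[120,-5,0],[140,-5,0],[152,-5,0]], dr=[[0,0,-10.5],[0,0,-21],[0,0,-31.5],[0,0,-42],[0,0,-52.5],[0,0,-63],[0,0,-73.5],[0,0,-84]], claw=[0.45,0.45,0.45,0.45,0.45,0.45,0.45,0.45])

```text
time: 10.85
tool_pos: [602.0, 27.7, 236.2]
tool_rot: [-0.002, 0.095, 0.995, -0.0]
ft_force: [0.4, -0.9, -0.6]
width: 42.0
```

Run:
```python
from h import *
plan([607,26,160],SY)
a=cam("scene")
P=cloud(a).reshape(-1,3)
q=P-[601.8,-33.9,0];sx=q@SX;sy=q@SY
m=(abs(sx)<50)&(abs(sy)<30)&(P[:,2]<180);print("column top",np.nanmax(P[m,2]))
for lo,hi in((145,160),(160,175),(175,200)):
    m=(abs(sx)<25)&(sy>40)&(sy<90)&(P[:,2]>lo)&(P[:,2]<hi)
    print("stem",lo,m.sum(),np.median(sx[m]).round(1),np.percentile(sy[m],[5,50,95]).round(1),P[m,2].max().round(1))
m=(abs(sx)<30)&(sy>215)&(sy<262)&(P[:,2]>60)&(P[:,2]<180);print("plate",np.percentile(sy[m],[5,50,95]),np.percentile(sx[m],[5,95]),P[m,2].max())
```

```text
t 10.85 at [602.   27.7 236.2] F [ 0.4 -0.9 -0.6] w 42.0 j6 -1.43 dp [-5.6 -0.7 76.2] dr [-0.02 -0.25 -5.66]
column top 122.82440346249894
stem 145 25 -4.1 [57.1 63.3 66.4] 159.2
stem 160 24 -3.9 [56.5 62.7 66.8] 174.4
stem 175 30 -2.0 [54.3 61.  64.8] 188.0
plate [221.52891571 235.57518734 251.96244266] [ 0.28003222 25.62032996] 143.11544447593576
```

Call:
send_rows(dp=[[-5,-2,10],[-5.5,-2,30],[-5.5,-2,50],[-5.5,-2,65],[-5.5,-2,75],[-5.5,-2,77]], dr=[[0,0,-5.6],[0,0,-5.6],[0,0,-5.6],[0,0,-5.6],[0,0,-5.6],[0,0,-5.6]], claw=[0.45,0.45,0.45,0.45,0.45,0.45])

```text
time: 11.65
tool_pos: [607.5, 23.5, 160.9]
tool_rot: [-0.001, 0.05, 0.999, -0.0]
ft_force: [-0.1, -0.1, 1.0]
width: 42.3
```

Run:
```python
from h import *
plan([607,25,160],SY)
a=cam("scene")
cv2.imwrite("pics/g.png",cv2.resize(a["image"][110:260,120:320],(800,600),interpolation=2))
```

```text
t 11.65 at [607.5  23.5 160.9] F [-0.1 -0.1  1. ] w 42.3 j6 -1.52 dp [0.6 1.4 0.9] dr [-0.01 -0.09 -0.49]
```

View pics/g.png

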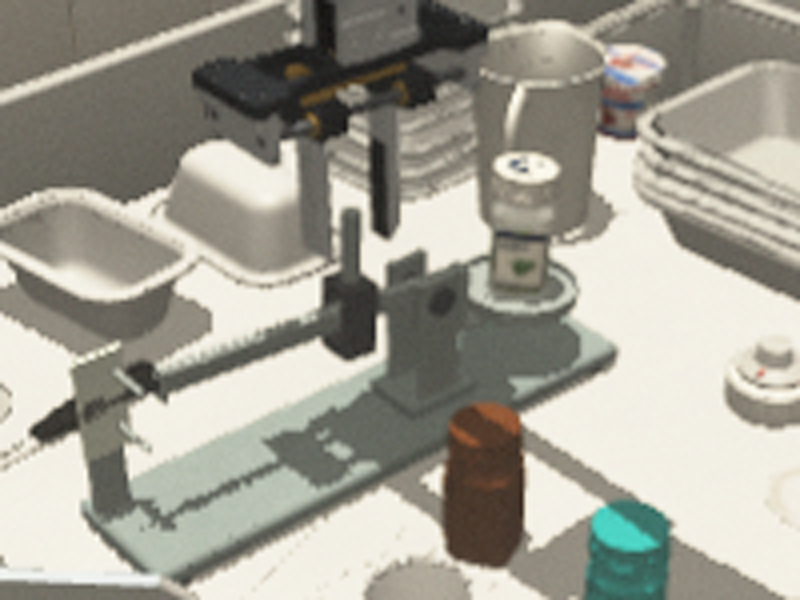

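Jar upright on the pan (520,285), fingers straddling the stem at (350,240). Pushing the poise outward slowly.

Call:
send_rows(dp=[[0,5,0],[0,9,0],[0,12,0],[0,16,0],[0,20,0],[0,25,0],[0,30,0],[0,35,0]], dr=[[0,0,-0.5],[0,0,-0.5],[0,0,-0.5],[0,0,-0.5],[0,0,-0.5],[0,0,-0.5],[0,0,-0.5],[0,0,-0.5]], claw=[0.45,0.45,0.45,0.45,0.45,0.45,0.45,0.45])

```text
time: 12.7
tool_pos: [611.3, 58.8, 162.0]
tool_rot: [-0.0, 0.046, 0.999, 0.0]
ft_force: [-0.1, -6.7, -5.0]
width: 42.3
```

Call:
send_rows(dp=[[0,4,0],[0,8,0],[0,12,0],[0,16,0],[0,20,0],[0,24,0],[0,28,0],[0,28,0]], dr=[[0,0,0],[0,0,0],[0,0,0],[0,0,0],[0,0,0],[0,0,0],[0,0,0],[0,0,0]], claw=[0.45,0.45,0.45,0.45,0.45,0.45,0.45,0.45])

```text
time: 13.7
tool_pos: [614.1, 87.7, 162.4]
tool_rot: [0.0, 0.045, 0.999, 0.001]
ft_force: [0.0, 0.6, -0.5]
width: 42.4
```

```bash
cat >> h.py <<'E'
def scale():
    a=cam("scene");P=cloud(a).reshape(-1,3);q=P-[601.8,-33.9,0];sx=q@SX;sy=q@SY
    o=robot.observe();t=(o["tool_pos"]-[601.8,-33.9,0])
    # stem: scale-steel points high up between the fingers
    s0=t@SY
    m=(abs(sx)<9)&(abs(sy-s0)<19)&(P[:,2]>148)&(P[:,2]<172)
    print("t",round(o["time"],2),"tcp s",s0.round(1),"sx",(t@SX).round(1),"z",o["tool_pos"][2].round(1),"F",o["ft_force"].round(1))
    if m.sum()>4: print("stem n",m.sum(),"s",np.percentile(sy[m],[5,50,95]).round(1),"sx",np.median(sx[m]).round(1))
    # beam top height profile -> tilt
    m=(abs(sx)<8)&(sy>55)&(sy<225)&(P[:,2]>85)&(P[:,2]<132)
    prof=[]
    for k in range(60,225,15):
        mm=m&(abs(sy-k)<7.5)
        if mm.sum()>5: prof.append((k,np.percentile(P[mm,2],80).round(1)))
    print("beam",[(k,float(z)) for k,z in prof])
    return a
E
python3 - <<'E'
from h import *
scale()
E
```

```text
t 13.75 tcp s 122.1 sx 1.1 z 162.5 F [-0.4 -0.4 -0.2]
stem n 46 s [108.2 114.4 117.5] sx -3.2
beam [(60, 115.0), (75, 115.8), (90, 116.8), (120, 118.9), (135, 117.2), (150, 118.1), (165, 118.7), (180, 119.0), (195, 120.0), (210, 119.0)]
```

```bash
cat >> h.py <<'E'
def patch(a,name=None):
    s=np.arange(195,262,.5);z=np.arange(150,75,-.5);S,Z=np.meshgrid(s,z)
    P=np.array([601.8,-33.9,0])+S.ravel()[:,None]*SY;P[:,2]=Z.ravel()
    uv=proj(a,P).astype(np.float32).reshape(S.shape+(2,))
    im=cv2.remap(a["image"],uv[...,0],uv[...,1],cv2.INTER_CUBIC)
    if name: cv2.imwrite(name,cv2.resize(im,None,fx=4,fy=4))
    g=im.mean(2)
    for k in(232,238,242):
        i=int((k-195)*2);c=g[:,i-3:i+4].mean(1)
        m=(z>85)&(z<130);print("s",k,"darkest z",z[m][c[m].argmin()],"profile z128..88 step4",c[m][4::8].round().astype(int))
    return im
E
python3 - <<'E'
from h import *
a=cam("scene");patch(a,"pics/h.png")
E
```

```text
s 232 darkest z 116.5 profile z128..88 step4 [ 97  71  68  68 137 153 166 182 189 147 163]
s 238 darkest z 122.0 profile z128..88 step4 [114  67  68  80 123 127 153 123 114 120 136]
s 242 darkest z 118.0 profile z128..88 step4 [117  75  72  79 117 118 119 121 121 119  99]
```

View pics/h.png

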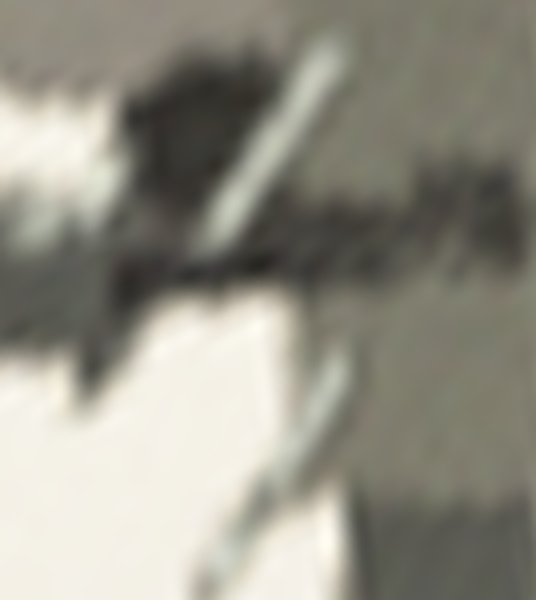

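The patch runs at 8 px/mm. The pointer band at about (330,235) gives z≈121, which is the upper stop, as it should be with the poise at 48 mm. Pushing on by three notches.

Call:
send_rows(dp=[[0,4,0],[0,8,0],[0,12,0],[0,16,0],[0,20,0],[0,23,0],[0,23,0],[0,19,0]], dr=[[0,0,0],[0,0,0],[0,0,0],[0,0,0],[0,0,0],[0,0,0],[0,0,0],[0,0,0]], claw=[0.45,0.45,0.45,0.45,0.45,0.45,0.45,0.45])

```text
time: 14.8
tool_pos: [616.0, 106.1, 162.6]
tool_rot: [0.001, 0.045, 0.999, 0.001]
ft_force: [-0.4, -0.4, -0.6]
width: 42.1
```

Call:
send_rows(dp=[[0,0,0],[0,0,0],[0,0,0],[0,0,0],[0,0,0],[0,0,0]], dr=[[0,0,0],[0,0,0],[0,0,0],[0,0,0],[0,0,0],[0,0,0]], claw=[0.45,0.45,0.45,0.45,0.45,0.45])

```text
time: 15.55
tool_pos: [615.7, 105.2, 161.9]
tool_rot: [-0.0, 0.046, 0.999, -0.0]
ft_force: [0.0, -0.4, 1.2]
width: 42.4
```

Run:
```python
from h import *
patch(scale(),"pics/i.png")
```

```text
t 15.6 tcp s 139.8 sx 1.1 z 161.9 F [ 0.3 -0.1 -0.6]
stem n 47 s [133.4 141.  144.3] sx -3.6
beam [(60, 111.4), (75, 112.1), (90, 111.8), (105, 112.4), (120, 111.6), (135, 130.3), (150, 127.4), (165, 111.2), (180, 111.0), (195, 111.0), (210, 110.8)]
s 232 darkest z 104.5 profile z128..88 step4 [ 95  71 110 130 150 116  69 158 187 146 166]
s 238 darkest z 123.0 profile z128..88 step4 [114  68 102 120 119  97  71 115 116 124 135]
s 242 darkest z 104.5 profile z128..88 step4 [117  72 103 120 118 100  72 120 119 121 102]
```

The pointer band is now at z≈104.5, so the beam is about level, with the poise near 72 mm. I lift clear and check from a settled state.

Call:
send_rows(dp=[[0,-1,-8],[0,-1,-30],[0,-1,-60],[0,-1,-100],[0,-1,-120],[0,-1,-120],[0,-1,-120],[0,-1,-120]], dr=[[0,0,0],[0,0,0],[0,0,0],[0,0,0],[0,0,0],[0,0,0],[0,0,0],[0,0,0]], claw=[0.45,0.45,0.45,0.45,0.45,0.45,0.45,0.45])

```text
time: 16.6
tool_pos: [615.1, 104.2, 280.1]
tool_rot: [-0.002, 0.046, 0.999, -0.0]
ft_force: [0.3, 1.2, -0.1]
width: 42.4
```

Call:
send_rows(dp=[[0,0,0],[0,0,0],[0,0,0],[0,0,0],[0,0,0],[0,0,0],[0,0,0],[0,0,0]], dr=[[0,0,0],[0,0,0],[0,0,0],[0,0,0],[0,0,0],[0,0,0],[0,0,0],[0,0,0]], claw=[0.45,0.45,0.45,0.45,0.45,0.45,0.45,0.45])

```text
time: 17.6
tool_pos: [615.7, 104.2, 282.0]
tool_rot: [0.0, 0.046, 0.999, -0.0]
ft_force: [-0.1, 0.5, 0.0]
width: 42.5
```

Run:
```python
from h import *
a=scale();im=patch(a)
cv2.imwrite("pics/j.png",np.hstack([cv2.resize(im,(400,448)),cv2.resize(a["image"][120:260,120:245],(400,448),interpolation=2)]))
```

```text
t 17.65 tcp s 138.8 sx 1.1 z 282.0 F [0.8 0.9 0.1]
stem n 46 s [133.6 141.1 144.2] sx -2.8
beam [(60, 112.4), (75, 112.2), (90, 111.6), (105, 112.0), (120, 120.1), (135, 130.3), (150, 128.3), (165, 111.0), (180, 110.8), (195, 110.5), (210, 110.2)]
s 232 darkest z 104.5 profile z128..88 step4 [ 92  68 105 126 146 110  66 152 181 140 155]
s 238 darkest z 122.5 profile z128..88 step4 [109  67  97 114 113  94  67 107 108 115 130]
s 242 darkest z 104.5 profile z128..88 step4 [108  69  96 115 113  95  68 112 116 116  98]
```

View pics/j.png

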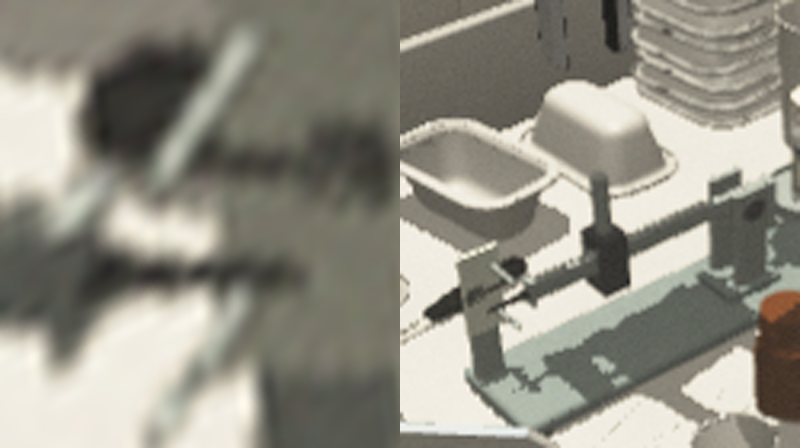

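Hand clear: the pointer in the left panel is at (250,272), about z 104.5, with its tip near s = 245 as expected. As a second check I compare with the earlier picture at the known +0.065 stop, measuring how far the beam fell.

Run:
```python
from h import *
a=cam("scene")
old=a["image"].copy();old[110:260,120:320]=cv2.resize(cv2.imread("pics/g.png"),(200,150),interpolation=cv2.INTER_AREA)
ini=cv2.resize(cv2.imread("pics/a.png"),(512,384),interpolation=cv2.INTER_AREA)
s=np.arange(150,246,.5);z=np.arange(150,80,-.25);S,Z=np.meshgrid(s,z)
P=np.array([601.8,-33.9,0])+S.ravel()[:,None]*SY;P[:,2]=Z.ravel()
uv=proj(a,P).astype(np.float32).reshape(S.shape+(2,))
f=lambda im:cv2.remap(im,uv[...,0],uv[...,1],cv2.INTER_CUBIC).astype(np.float32)
N,O,I=f(a["image"]),f(old),f(ini)
zi=lambda v:int((150-v)/.25)
for k in(165,175,185,195,205,213,220):
    c=slice(int((k-150)*2)-8,int((k-150)*2)+9)
    T=N[zi(117):zi(93),c]
    out=[]
    for im in(O,I):
        r=cv2.matchTemplate(im[:,c],T,cv2.TM_CCOEFF_NORMED)[:,0];i=r.argmax()
        d=(zi(117)-i)*.25;out+=[d,round(d/k,4),round(float(r[i]),2)]
    print(k,"stop-now",out[:3],"initial-now",out[3:])
# jar upright + bystanders
C=cloud(a).reshape(-1,3)
q=C[(np.hypot(C[:,0]-593,C[:,1]+124)<32)&(C[:,2]>155)&(C[:,2]<185)]
if len(q)>5:print("jar top",np.median(q,0).round(1),q[:,2].max().round(1),cv2.minEnclosingCircle(q[:,:2].astype(np.float32)))
```

```text
165 stop-now [np.float64(13.25), np.float64(0.0803), 0.96] initial-now [np.float64(-9.25), np.float64(-0.0561), 0.97]
175 stop-now [np.float64(13.0), np.float64(0.0743), 0.84] initial-now [np.float64(-10.0), np.float64(-0.0571), 0.86]
185 stop-now [np.float64(13.0), np.float64(0.0703), 0.9] initial-now [np.float64(-11.25), np.float64(-0.0608), 0.91]
195 stop-now [np.float64(13.25), np.float64(0.0679), 0.93] initial-now [np.float64(-12.0), np.float64(-0.0615), 0.91]
205 stop-now [np.float64(16.25), np.float64(0.0793), 0.92] initial-now [np.float64(-10.75), np.float64(-0.0524), 0.96]
213 stop-now [np.float64(17.5), np.float64(0.0822), 0.61] initial-now [np.float64(-11.0), np.float64(-0.0516), 0.98]
220 stop-now [np.float64(15.25), np.float64(0.0693), 0.37] initial-now [np.float64(-11.0), np.float64(-0.05), 0.85]
jar top [ 585.1 -114.6  171.7] 176.2 ((590.608642578125, -120.59319305419922), 23.902084350585938)
```

The beam has fallen about 0.072 rad from the upper stop and risen about 0.056 rad from the lower one. Together that is 0.13, the full stop-to-stop range. So the tilt is about -0.008 rad, well inside ±0.019. I hand in after a quick check on the bystanders.

Run:
```python
from h import *
a=cam("scene");C=cloud(a).reshape(-1,3)
for n,x,y,lo,hi in(("cup",439,130,20,60),("timer",428,-213,10,70)):
    q=C[(np.hypot(C[:,0]-x,C[:,1]-y)<45)&(C[:,2]>lo)&(C[:,2]<hi)];c,r=cv2.minEnclosingCircle(q[:,:2].astype(np.float32));print(n,np.round(c,1),round(r,1))
patch(a);o=robot.observe();print(o["time"],o["ft_force"].round(1))
print(robot.finish_job())
```

```text
cup [440.2 132.1] 33.7
timer [ 426.3 -212.2] 32.8
s 232 darkest z 104.5 profile z128..88 step4 [ 90  71 104 125 145 111  66 153 182 140 155]
s 238 darkest z 122.5 profile z128..88 step4 [110  65  94 116 112  93  67 108 108 114 129]
s 242 darkest z 104.0 profile z128..88 step4 [111  68  96 111 113  95  67 112 115 117  96]
17.75 [ 0.6  0.3 -0.6]
the job is handed in; nothing more can be done
None
```

I set the white-capped jar upright on the pan and pushed the poise outward by its stem to about 72 mm, where the beam floats close to level. I then lifted the hand clear and handed the job in at 17.8 s.

**Last checks:**
- **Beam level:** The pointer read z ≈ 104–104.5 mm against 105. Comparing with earlier pictures at the upper and lower stops gave a tilt of about -0.008 rad. Both are inside the ±0.019 limit. They differ by about 0.006 rad, so the exact tilt is only known to about that much. The camera could not resolve the two short marks, so I judged the pointer by its height. At s = 238 mm the darkest-pixel reading was 122.5 mm; I took that for a dark band on or behind the index plate, not the pointer.
- **Push force:** The largest reading I saw at the end of a move was about 8 N on the fingers. Forces were only read at the end of each move, so a brief higher peak would not have shown.
- **Bystanders:** The cup and timer measured within about 1 mm of where they were at the start.

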